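# Lock the water filter's cover with the slot key

## Robot

A 6-joint arm with a two-finger parallel gripper is mounted at the origin on a cart in front of the work surface, level with it; the furniture and walls round the work are solid. World frame = base frame: x ahead of the robot, y to its left, z up, the work surface at z = 0. Lengths are in mm, angles in degrees, forces in N, time in s.
With the tool pointing down it reaches from about 300 to 1000 mm from the base axis. Payload 5.1 kg.
Tool frame: the origin (TCP) lies midway between the tips of the shut fingers; the grasp point (between the pads) lies 19 mm behind it (grip_point_offset is the distance from the TCP to the grasp point, in mm); z points along the fingers, y is the line along which they close (so a half turn about z gives the same grasp; the last joint's range is limited). The gripper opens to 95 mm and grips with 3 to 60 N. Pads are 20 mm wide; open, the fingers measure 119 mm over their backs; the gripper's body (75 mm by 180 mm) begins 59 mm behind the grasp point.
Start: joints at [-71.998, 7.093, 94.555, -0, 78.352, -4.733], TCP at [251.172, -599.497, 214.656] pointing down, gripper open.
Joint ranges: [-149.61, 149.61], [-58.7, 133.49], [1.44, 155.28], [-77.14, 257.14], [18.33, 153.61], [-166.67, 166.67]. Speed limits (degrees/s): [147.25, 147.25, 180, 180, 180, 180].

## Interface

Orientations are given as a 3x3 rotation matrix whose columns are the frame's x, y, z axes.
In Python, from bench import move_pose, line_to, move_joints, move_gripper, hold, inverse_kinematics, read_state, capture, camera_info, Unreachable, sign_off, search_frame, mark_of, grip_point_offset gives the robot as it stands. The module is installed in compiled form; this text tells all that it offers. Calls block until the motion is done:
- move_pose(position, orientation): joint-space move of the TCP to a pose.
- line_to(position, rot=None, speed=150, threshold=None): straight line of the TCP; rot=None keeps the orientation; speed is the mean speed in mm/s. With threshold (N) it stops when the force on the tool has changed by that much, and returns True; else False.
- move_joints(angles): joint-space move.
- move_gripper(opening): finger opening in mm; the grip force is fixed at half the most; returns when the fingers have stopped.
- hold(seconds).
- inverse_kinematics(position, orientation): joint angles nearest the present ones, or None.
- read_state(): the state.
- capture(name): name is "side" or "top"; returns (picture, depth): 480x640x3 uint8, red, green, blue; 480x640 float32, mm along the optical axis (not along the pixel's ray), 0 where there is no reading.
- camera_info(name): a dict with "vfov" (degrees; the focal length in pixels is half the picture's height over the tangent of half this angle, whatever the lens; pixels are square), "cx", "cy" (the principal point, pixels), "D" ([k1, k2, p1, p2, k3] as OpenCV has them; the pictures are not rectified), "extrinsics" (4x4, takes a point from camera to world coordinates). Camera axes: x right, y down, z forward; pixel columns grow to the right and rows downward; lengths in mm; the calibration is good to about 2 mm. A picture is of the moment at which its call begins. camera_info takes no time and is no camera call.
A pose or a line that the arm cannot do raises Unreachable and nothing moves.
- sign_off(): hands the job in; it is judged then, once.
Trained networks look in the newest picture that a camera, given by its name, has taken for a name from the list of things; names that differ only in an ending like _2 or _b are one class to them, and where a whole thing is asked for, a point or a joint stands for the part that bears it (a point fixed in the world has none). Each returns a list of dicts, best first, with "score" (0 to 1); they miss things now and then, are a little off and sometimes report something else, mostly with a low value. They report only what shows in the picture. A call takes as long as a camera call. They do not tell look-alikes from the thing itself.
- search_frame(label, camera): "box" ([left, top, right, bottom] in pixels, round what is visible of it).
- mark_of(label, camera): "position" ([column, row] in pixels: a listed point, or the origin of a listed thing).
The state is a dict: "time": time; "qpos": joint angles; "qvel": joint speeds; "tau": joint torques, N m; "eef_pos": TCP position; "eef_rot": TCP orientation; "force": force on the tool from outside, world axes, zero at the start; "wrist_torque": the same for the moment, N m; "finger_gap": finger opening in mm; "grasp_force": force on a finger pad.
Only numpy, scipy, OpenCV 4.12 (cv2) and the standard library are available. Lean on these libraries where they do the work, as an engineer would, in place of code of your own. Each camera call takes 0.05 s, during which the arm holds its last target. There are 200 camera calls.

## Task

The cover of the water filter is not locked. Take the flat-bladed key from its wooden stand, set its blade in the slotted lock on the cover and turn the lock clockwise until it is fully home against its stop (its slot then points to the two dots on the collar), pressing and turning gently so that nothing is forced. Then put the key back upright in its stand, all the way down, and leave the other things on the worktop where they are.

Things in the scene. Friction and masses are not known exactly. Their poses are not given: they have to be found in the camera images.
- filter: Water filter, a white box fixed to the worktop, 160 x 130 (y) x 62 mm; grey cover on top (top at z = 68 mm, ribs to 70). Origin: centre of the underside, right under the lock; z up; hose stubs at +x. Mid-cover stands the lock: a grey collar, 49 mm wide, rim 81.5 mm above the worktop, with the slotted steel cam in it. It may stand left or right of the key's stand.
- cam_slot (a point): Centre of the slot's mouth, on the cam's vertical turning axis, at its top face, 80 mm above the worktop. x along the slot, z up; turns with the cam. Cam 32 mm wide; slot 23 mm long, 6 wide, 7 deep, open only at the top. The cam sits on a spring: it begins to sink at 1.5 N, then 1 mm per further 1.5 N, at most 4 mm.
- cam (a joint): Cam's angle in its collar, rad, growing clockwise from above; starts at 0.35 to 0.45. 1.571: hard stop, slot in line with the two steel dots on the collar, locked. Turning takes up to 0.07 N m; it stays where left; at the stop torque rises steeply. The key must turn further: the blade has 0.15 rad of play each way, and the worn collar turns along first by 0 to 0.3 rad, differing each time.
- key: Slot key, 82 mm tall, about 60 g, upright in its stand. Origin: centre of the blade's end (lowest point); z up along the key, x along the blade's width. Steel blade 20 (x) x 3 (y) x 10 mm; round shank 9 mm thick to z = 30; flange 34 mm wide, z = 30 to 34; flat black handle 30 (x) x 14 (y) mm, z = 34 to 82. Half a turn about z makes no difference.
- stand: Wooden stand of the key, fixed, 70 (x) x 60 (y) x 36 mm high. Origin: centre of the underside; z up. A through hole 24 mm (x) by 12 mm (y) in the middle; the key hangs in it by its flange, blade along x, the blade's end 6 mm above the worktop.
- lemon: A lemon, 72 x 57 x 58 mm, loose bystander. Origin: underside.
- garlic: A garlic bulb, about 54 mm, loose bystander. Origin: underside.
- teaspoon: A steel teaspoon, 130 x 27 x 11 mm, loose bystander. Origin: underside.
- peeler: A black-handled peeler, 170 x 25 x 18 mm, loose bystander. Origin: underside.
- tin: A small food tin, 57 mm across and 72 mm high, loose bystander. Origin: underside.
Mind the look-alikes: they are no part of the job. What is shaped like the key but green or pink is not meant.

How it is judged:
By the outcome, as a careful person would: the job done as asked, in the order asked, and still so for the second after the job is handed in, with the robot touching nothing.
It also fails if it takes over 72 s, if anything falls off the work surface, if the arm or the gripper's body presses on something with over 40 N, if the wrist force passes 120 N, or if a joint passes its speed limit or range.

## Working session

There is one attempt and no reset: what is moved stays moved. The work goes in short steps, each a Python script; the robot and the scene stay as the last script left them, time stands still between calls to the robot, and variables do not carry over. Pictures are saved under pics/ and viewed, at most 10 in all, crops included, and the job is handed in when it is done.

```bash
mkdir -p pics
cat > h.py <<'E'
import numpy as np, cv2
from bench import *
def K(n):
    i=camera_info(n); f=240/np.tan(np.radians(i["vfov"]/2))
    return np.array([[f,0,i["cx"]],[0,f,i["cy"]],[0,0,1.]]),np.array(i["D"],float),np.array(i["extrinsics"],float)
def ray(n,p):
    k,d,E=K(n); u=cv2.undistortPoints(np.array(p,float).reshape(-1,1,2),k,d)[:,0]
    return E[:3,3],(E[:3,:3]@np.c_[u,np.ones(len(u))].T).T
def atz(n,p,z):
    o,r=ray(n,p); return o+r*((z-o[2])/r[:,2])[:,None]
def cloud(n,dep):
    v,u=np.mgrid[:480,:640]; o,r=ray(n,np.c_[u.ravel(),v.ravel()])
    P=o+r*dep.reshape(-1,1); P[dep.ravel()==0]=np.nan
    return P.reshape(480,640,3)
def save(name,im): cv2.imwrite("pics/"+name,im[:,:,::-1])
E
python3 - <<'E'
from h import *
np.set_printoptions(precision=1,suppress=True)
for n in("top","side"):
    im,d=capture(n); save(n+"0.png",im); np.savez(n+"0.npz",im=im,d=d)
    print(n,K(n)[2])
    for l in("filter","cam_slot","key","stand"):
        m=mark_of(l,n); z={"cam_slot":80,"key":6}.get(l,0)
        for q in m[:3]: print(l,q["score"],q["position"],atz(n,[q["position"]],z)[0])
        for b in search_frame(l,n)[:3]: print("  box",b)
print(read_state()["time"],grip_point_offset)
E
```

```text
top [[  -0.    -1.     0.2  251.6]
 [  -1.     0.     0.   -24.9]
 [  -0.    -0.2   -1.  1308. ]
 [   0.     0.     0.     1. ]]
filter 0.72 [401.9, 253.1] [ 510.4 -207.1    0. ]
  box {'box': [369.5, 215.5, 433.4, 286.1], 'score': 0.57}
cam_slot 0.47 [405.9, 248.5] [ 505.7 -205.9   80. ]
  box {'box': [397.7, 238.3, 411.0, 255.1], 'score': 0.71}
  box {'box': [334.2, 169.6, 355.9, 198.8], 'score': 0.63}
key 0.61 [186.8, 266.4] [476.7 334.9   6. ]
key 0.44 [223.1, 269.8] [468.  242.3   6. ]
key 0.43 [255.2, 275.1] [454.5 161.1   6. ]
  box {'box': [210.5, 257.7, 226.2, 276.0], 'score': 0.73}
  box {'box': [223.6, 290.2, 241.6, 310.9], 'score': 0.7}
  box {'box': [173.2, 254.3, 184.2, 272.8], 'score': 0.69}
stand 0.87 [220.4, 267.7] [474.4 250.6   0. ]
  box {'box': [205.8, 251.7, 234.0, 283.7], 'score': 0.73}
side [[   1.     0.    -0.1  594.7]
 [   0.1   -0.6    0.8 -948.9]
 [  -0.    -0.8   -0.6  781.6]
 [   0.     0.     0.     1. ]]
filter 0.59 [309.3, 326.7] [ 516.9 -200.7    0. ]
  box {'box': [259.7, 285.4, 353.7, 347.0], 'score': 0.72}
cam_slot 0.66 [305.6, 298.6] [ 511.3 -204.7   80. ]
  box {'box': [237.2, 250.5, 292.2, 267.0], 'score': 0.6}
  box {'box': [296.7, 294.6, 314.3, 304.6], 'score': 0.51}
key 0.74 [303.3, 200.8] [460.2 250.1   6. ]
key 0.72 [297.3, 220.5] [454.2 157.7   6. ]
key 0.65 [270.1, 207.9] [377.  209.9   6. ]
  box {'box': [302.4, 172.9, 310.6, 194.7], 'score': 0.71}
  box {'box': [263.8, 181.5, 279.4, 211.3], 'score': 0.69}
  box {'box': [294.1, 190.4, 305.8, 218.8], 'score': 0.66}
stand 0.9 [306.1, 204.4] [468.3 242.4   0. ]
  box {'box': [290.8, 188.3, 319.6, 211.2], 'score': 0.67}
  box {'box': [379.5, 250.4, 408.7, 288.9], 'score': 0.42}
0.9 18.8
```

View pics/top0.png

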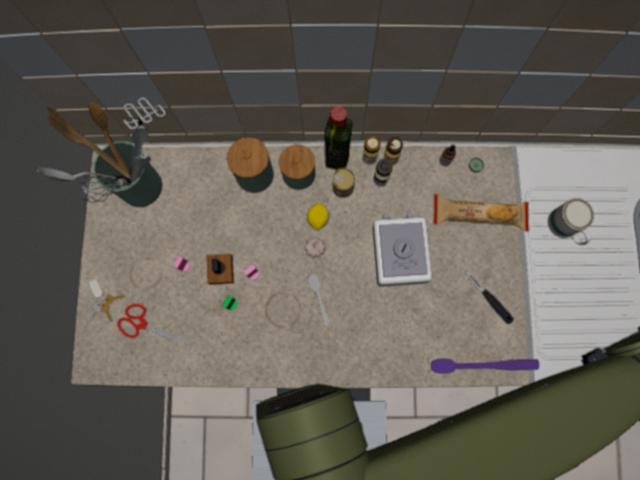

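View pics/side0.png

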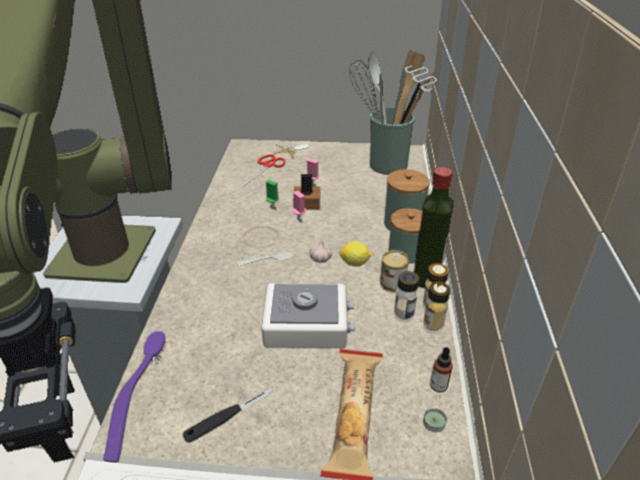

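Run:
```python
from h import *
np.set_printoptions(precision=1,suppress=True)
tiles=[]
for n,bs in(("top",[(360,205,445,295),(170,240,265,320)]),("side",[(255,275,365,355),(260,160,330,215)])):
    z=np.load(n+"0.npz"); im,d=z["im"],z["d"]; P=cloud(n,d)
    for b in bs:
        tiles.append(cv2.resize(im[b[1]:b[3],b[0]:b[2]],(400,300),interpolation=cv2.INTER_CUBIC))
    X,Y,Z=P[...,0],P[...,1],P[...,2]
    def rect(name,m):
        q=P[m]; 
        if len(q)<4: print(n,name,"few");return
        r=cv2.minAreaRect(q[:,:2].astype(np.float32)); print(n,name,len(q),r,"mean",q.mean(0),"zmed",np.median(q[:,2]))
    near=lambda x,y,r:np.hypot(X-x,Y-y)<r
    rect("standtop",near(472,248,60)&(Z>28)&(Z<46))
    rect("key",near(472,248,40)&(Z>60))
    rect("keytop",near(472,248,40)&(Z>80))
    rect("filter",near(508,-205,130)&(Z>55)&(Z<76))
    rect("lock",near(508,-205,60)&(Z>76))
    rect("table",near(480,60,30))
save("crops.png",np.vstack([np.hstack(tiles[:2]),np.hstack(tiles[2:])]))
```

```text
top standtop 566 ((468.47540283203125, 247.30221557617188), (71.37135314941406, 58.98149490356445), 3.8245487213134766) mean [466.2 245.7  37.3] zmed 37.066595951459476
top key 108 ((468.09912109375, 245.89735412597656), (29.785537719726562, 13.802501678466797), 1.7157577276229858) mean [467.4 244.8  84.5] zmed 87.44860634530176
top keytop 84 ((468.38275146484375, 245.90585327148438), (29.217947006225586, 13.802501678466797), 1.715757966041565) mean [467.9 245.8  88.1] zmed 88.45774901857749
top filter 3104 ((507.9693908691406, -200.38275146484375), (160.2081298828125, 131.14161682128906), 3.3679490089416504) mean [ 504.5 -198.6   66.3] zmed 67.0518967460356
top lock 305 ((512.582275390625, -212.83206176757812), (54.705848693847656, 73.15591430664062), 3.990577220916748) mean [ 508.1 -200.2   81.5] zmed 81.59518793263669
top table 439 ((479.858642578125, 61.00855255126953), (58.65407180786133, 57.75409698486328), 0.2637919485569) mean [479.8  60.1   0.7] zmed 0.9195067893094802
side standtop 262 ((470.2632751464844, 246.2454376220703), (69.88469696044922, 67.09449005126953), 3.242214
[... 178 characters left out ...]
.8 241.8  77.4] zmed 78.9284803170226
side keytop 65 ((470.6136169433594, 243.68243408203125), (28.43726348876953, 19.481306076049805), 5.927893161773682) mean [470.6 243.2  85.7] zmed 86.41945390035028
side filter 3519 ((509.5982971191406, -203.834228515625), (160.3500213623047, 130.7345428466797), 4.098468780517578) mean [ 511.5 -216.3   65.4] zmed 66.93327617483556
side lock 383 ((509.840576171875, -202.42674255371094), (45.88308334350586, 49.35102081298828), 4.883492946624756) mean [ 510.  -203.3   80.4] zmed 80.4723321759152
side table 266 ((476.2305603027344, 60.92034149169922), (56.84766387939453, 51.2628059387207), 72.15382385253906) mean [477.   60.6  -0.1] zmed -0.09869255596652238
```

View pics/crops.png

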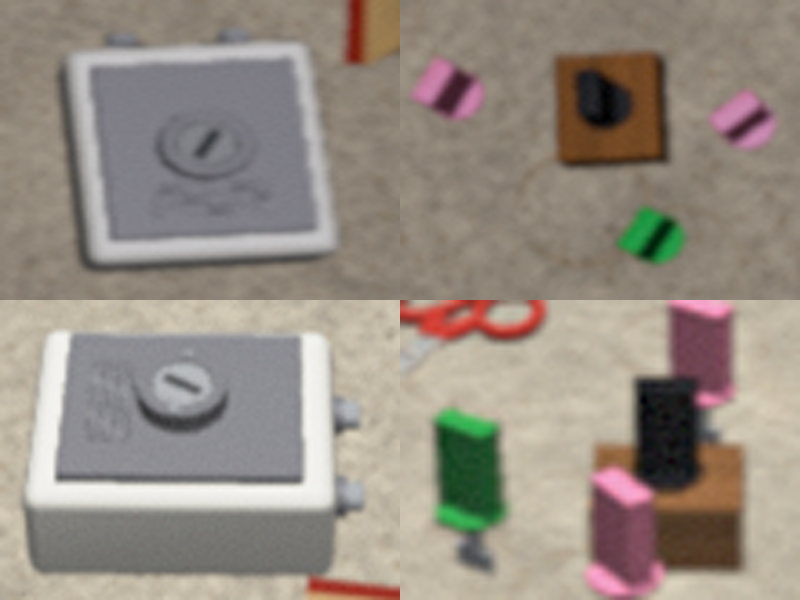

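```bash
cat >> h.py <<'E'
def R(a):
    a=np.radians(a); c,s=np.cos(a),np.sin(a)
    return np.array([[c,s,0],[s,-c,0],[0,0,-1.]])
GK=61.0                    # grasp height on key above blade end
OFF=GK-grip_point_offset   # TCP above blade end
E
python3 - <<'E'
from h import *
np.set_printoptions(precision=1,suppress=True)
s=read_state(); print(s["eef_rot"],s["force"],s["wrist_torque"],s["finger_gap"])
for b in(0,180):
    print(b,"stand",inverse_kinematics([469.3,245.5,6+OFF],R(3.5+b)),inverse_kinematics([469.3,245.5,150+OFF],R(3.5+b)))
    for a in(-20,-70,-125): print(a,inverse_kinematics([509,-202,75+OFF],R(a+b)))
E
```

```text
[[ 0.9  0.4  0. ]
 [ 0.4 -0.9 -0. ]
 [-0.   0.  -1. ]] [-0.   0.2  0.5] [ 0.  0. -0.] 95.11179984084687
0 stand [ 21.8   1.5 117.6  -0.   60.9 108.3] [ 21.8  -7.4 111.2  -0.   76.2 108.3]
-20 [-27.3  -1.1 112.8  -0.   68.3  82.7]
-70 [-27.3  -1.1 112.8  -0.   68.3 132.7]
-125 None
180 stand [ 21.8   1.5 117.6  -0.   60.9 -71.7] [ 21.8  -7.4 111.2  -0.   76.2 -71.7]
-20 [-27.3  -1.1 112.8  -0.   68.3 -97.3]
-70 [-27.3  -1.1 112.8  -0.   68.3 -47.3]
-125 [-27.3  -1.1 112.8  -0.   68.3   7.7]
```

Run:
```python
from h import *
np.set_printoptions(precision=2,suppress=True)
x,y,a=469.3,245.5,183.5
move_gripper(50)
move_pose([x,y,200+OFF],R(a)); 
print(line_to([x,y,110+OFF]), line_to([x,y,6+OFF],speed=80,threshold=6))
s=read_state(); print(s["time"],s["eef_pos"],s["force"])
move_gripper(5)
hold(.3)
s=read_state(); print(s["finger_gap"],s["grasp_force"],s["eef_pos"],s["force"],s["wrist_torque"])
print(line_to([x,y,110+OFF],speed=100))
hold(.3)
s=read_state(); print(s["time"],s["finger_gap"],s["force"],s["wrist_torque"])
move_pose([509,-202,110+OFF],R(160.5)); hold(.3)
s=read_state(); print(s["time"],s["eef_pos"],s["force"],s["wrist_torque"])
T=[]
for n in("top","side"):
    im,d=capture(n); np.savez(n+"1.npz",im=im,d=d)
    for l in("key","cam_slot","filter"):
        for q in mark_of(l,n)[:2]: print(n,l,q["score"],q["position"],atz(n,[q["position"]],{"key":110,"cam_slot":80,"filter":0}[l])[0])
    c=(255,200,385,355) if n=="side" else (340,190,460,300)
    T.append(cv2.resize(im[c[1]:c[3],c[0]:c[2]],(400,480),interpolation=cv2.INTER_CUBIC))
save("held.png",np.hstack(T))
```

```text
False False
7.0667 [469.84 245.72  48.91] [ 0.18 -0.29  0.38]
14.001312521255416 29.999966025352478 [469.3  245.55  48.22] [0.04 0.16 0.53] [ 0.19 -0.1  -0.  ]
False
9.5333 13.765084881971735 [-0.24  0.33 -1.9 ] [ 0.14 -0.13  0.04]
11.4833 [ 509.21 -201.39  152.23] [ 0.4   0.68 -1.6 ] [ 0.04 -0.18 -0.  ]
top key 0.72 [231.0, 301.9] [376.74 200.06 110.  ]
top key 0.58 [257.7, 276.0] [436.24 140.46 110.  ]
top filter 0.57 [342.9, 187.9] [683.36 -59.55   0.  ]
side cam_slot 0.48 [304.9, 296.5] [ 509.39 -198.95   80.  ]
side filter 0.78 [307.3, 329.1] [ 513.54 -207.5    -0.  ]
```

View pics/held.png

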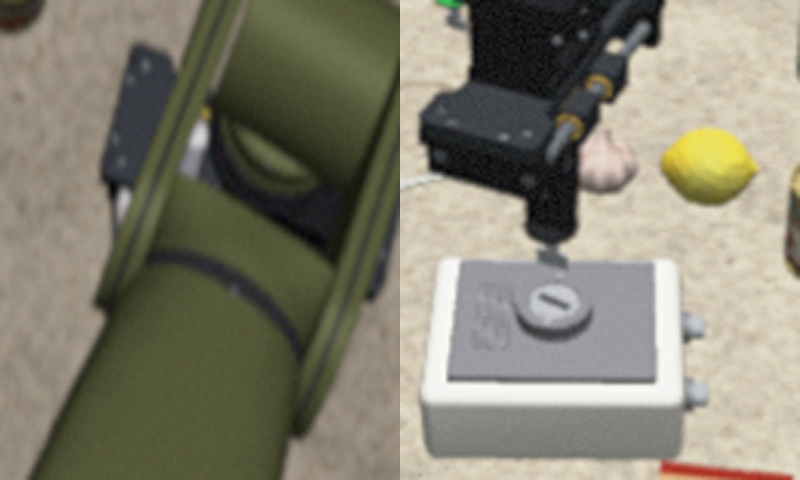

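Run:
```python
from h import *
np.set_printoptions(precision=2,suppress=True)
print(atz("side",[[304.4,284.6]],110),atz("side",[[305,297.5]],80))
line_to([509,-202,90+OFF],speed=80); hold(.2)
ims=[capture("side")[0].astype(float) for _ in range(4)]; im=np.mean(ims,0).astype(np.uint8)
s=read_state(); print(s["time"],s["eef_pos"],s["force"],s["wrist_torque"])
c=im[270:315,275:335]; save("low.png",cv2.resize(c,(800,600),interpolation=cv2.INTER_CUBIC))
```

```text
[[ 508.96 -198.62  110.  ]] [[ 509.84 -201.71   80.  ]]
12.6833 [ 509.2  -202.08  132.55] [ 0.01 -0.11 -1.34] [ 0.1  -0.13 -0.03]
```

View pics/low.png

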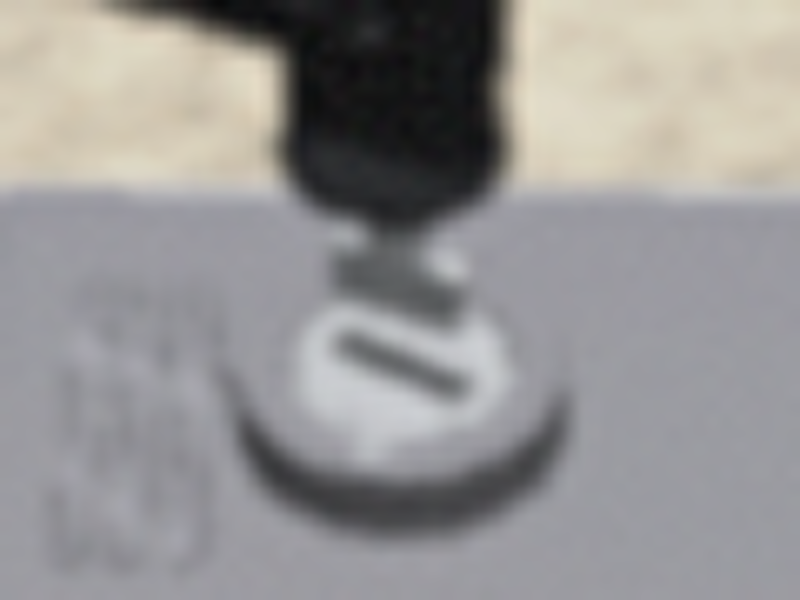

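Run:
```python
from h import *
np.set_printoptions(precision=2,suppress=True)
f=lambda p:np.array(p)/13.333+[274.5,269.5]
b=atz("side",f([[333,287],[462,325]]),90); s=atz("side",f([[338,342],[468,388]]),80)
for q in(b,s): d=q[1]-q[0]; print(q.mean(0),np.degrees(np.arctan2(d[1],d[0])),np.hypot(*d[:2]))
```

```text
[ 508.38 -198.53   90.  ] -19.01818002543252 20.18065251193842
[ 509.12 -200.01   80.  ] -22.81346787520939 21.11485172799916
```

Run:
```python
from h import *
np.set_printoptions(precision=2,suppress=True)
cx,cy,a=509.4,-204.6,158.3
u=np.array([np.cos(np.radians(a)),np.sin(np.radians(a))]); v=np.array([-u[1],u[0]])
for i,(p,q) in enumerate([(0,0),(0,1.6),(0,-1.6),(0,3.2),(2,0),(-2,0),(2,1.6),(-2,1.6),(2,-1.6),(-2,-1.6)]):
    x,y=np.array([cx,cy])+p*u+q*v
    line_to([x,y,86+OFF],R(a),speed=60); hold(.15); f0=read_state()["force"]
    h=line_to([x,y,75+OFF],speed=15,threshold=3)
    s=read_state(); print(p,q,h,s["eef_pos"][2]-OFF,s["eef_pos"][:2],s["force"]-f0,s["time"])
    if not h or s["eef_pos"][2]-OFF<76.5: print("IN",s["wrist_torque"]); break
    if s["time"]>30: line_to([x,y,86+OFF]); break
```

```text
0 0 True 77.64206329691379 [ 509.42 -204.6 ] [ 0.77 -0.16  3.09] 13.65
0 1.6 True 77.80001639923863 [ 508.82 -206.08] [0.92 0.67 5.4 ] 14.6583
0 -1.6 False 74.9385225868212 [ 509.97 -202.99] [-0.22  0.08 -0.88] 16.0
IN [ 0.25 -0.18  0.02]
```

```bash
cat > turn.py <<'E'
from h import *
np.set_printoptions(precision=2,suppress=True)
import sys
s=read_state(); P=np.array(s["eef_pos"]); a=158.3
P[2]=75+OFF
u=np.array([np.cos(np.radians(a)),np.sin(np.radians(a)),0]); v=np.array([-u[1],u[0],0])
f0=np.array(s["force"]); t0=np.array(s["wrist_torque"])
def probe(P,w):
    e=[]
    for g in(1,-1):
        h=line_to(P+g*4*w,speed=10,threshold=2); e.append((read_state()["eef_pos"]-P)@w)
        line_to(P,speed=20)
    print("probe",e); return P+w*np.mean(e) if max(map(abs,e))<3.9 else P
P=probe(P,v); P=probe(P,u); line_to(P,speed=20); hold(.1)
s=read_state(); f0=np.array(s["force"]); t0=np.array(s["wrist_torque"]); print(P,f0,t0,s["time"])
while a>158.3-45:
    a-=3; line_to(P,R(a),speed=15); hold(.03)
    s=read_state(); F=s["force"]-f0; T=s["wrist_torque"]-t0
    print(round(a-180,1),F,T,P[:2],round(s["time"],2))
    if abs(T[2])>.13 or np.hypot(*F[:2])>12: break
    P[:2]+=np.clip(F[:2]*.06,-.3,.3)
E
python3 turn.py
```

```text
probe [np.float64(0.3706908059157769), np.float64(-2.2154729289986665)]
probe [np.float64(2.4313849853883327), np.float64(-0.627517159580521)]
[ 509.47 -201.79  117.2 ] [ 0.16 -0.36 -1.72] [ 0.13 -0.17 -0.01] 18.6917
-24.7 [-0.85  0.39  0.48] [-0.04  0.05 -0.04] [ 509.47 -201.79] 18.98
-27.7 [-0.57 -1.09  0.66] [-0.08  0.02  0.03] [ 509.42 -201.77] 19.26
-30.7 [-0.79 -0.29  1.2 ] [-0.13  0.14  0.03] [ 509.38 -201.84] 19.54
-33.7 [-0.31 -1.03  1.2 ] [-0.32  0.21  0.01] [ 509.34 -201.85] 19.82
-36.7 [-0.65 -0.38  1.93] [-0.35  0.19  0.08] [ 509.32 -201.92] 20.11
-39.7 [-1.06 -1.14  1.31] [-0.42  0.28  0.08] [ 509.28 -201.94] 20.39
-42.7 [ 0.11 -0.75  0.05] [-0.44  0.19  0.06] [ 509.21 -202.01] 20.68
-45.7 [-1.25 -1.47  0.43] [-0.54  0.29 -0.  ] [ 509.22 -202.05] 20.96
-48.7 [-2.08 -1.49  1.96] [-0.56  0.34  0.06] [ 509.15 -202.14] 21.24
-51.7 [-1.58 -1.62  0.76] [-0.54  0.33  0.06] [ 509.02 -202.23] 21.52
-54.7 [-1.32 -1.7   0.38] [-0.46  0.31  0.04] [ 508.93 -202.33] 21.81
-57.7 [-0.97 -0.9   1.21] [-0.41  0.29  0.06] [ 508.85 -202.43] 22.09
-60.7 [-0.62 -1.05  0.89] [-0.38  0.24  0.01] [ 508.79 -202.48] 22.38
-63.7 [-1.3  -0.67  0.39] [-0.33  0.27  0.04] [ 508.75 -202.55] 22.66
-66.7 [-0.32  0.38  0.77] [-0.27  0.16  0.05] [ 508.67 -202.59] 22.94
```

```bash
cat > turn2.py <<'E'
from h import *
np.set_printoptions(precision=2,suppress=True)
s=read_state(); P=np.array(s["eef_pos"]); P[:2]=[508.65,-202.57]; P[2]=75+OFF
f0=np.array([.16,-.36,-1.72]); t0=np.array([.13,-.17,-.01]); a=113.3
def avg():
    F=[];T=[]
    for _ in range(4): hold(.02); s=read_state(); F.append(s["force"]); T.append(s["wrist_torque"])
    return np.mean(F,0)-f0,np.mean(T,0)-t0,s["time"]
n=0
while a>180-128:
    a-=3 if a>95 else 1.5; line_to(P,R(a),speed=15)
    F,T,t=avg(); print(round(a-180,1),F,T,P[:2],round(t,2))
    if T[2]>.16 or np.hypot(*F[:2])>12: break
    P[:2]+=np.clip(F[:2]*.06,-.3,.3)
np.save("P.npy",np.r_[P,a])
E
python3 turn2.py
```

```text
-69.7 [-0.68  0.12  1.29] [-0.24  0.22  0.05] [ 508.65 -202.57] 23.26
-72.7 [-1.43 -0.44  1.29] [-0.24  0.24  0.06] [ 508.61 -202.56] 23.57
-75.7 [-0.87  0.18  0.84] [-0.24  0.21  0.03] [ 508.52 -202.59] 23.89
-78.7 [-1.01 -0.15  1.22] [-0.25  0.23  0.03] [ 508.47 -202.58] 24.21
-81.7 [-0.69  0.12  0.65] [-0.21  0.2   0.07] [ 508.41 -202.59] 24.52
-84.7 [-0.57 -0.29  0.9 ] [-0.26  0.23  0.05] [ 508.37 -202.58] 24.84
-87.7 [-0.87 -0.09  1.02] [-0.22  0.25  0.05] [ 508.33 -202.6 ] 25.16
-89.2 [-0.98  0.06  1.15] [-0.23  0.22  0.03] [ 508.28 -202.6 ] 25.48
-90.7 [-0.78 -0.11  1.2 ] [-0.23  0.21  0.07] [ 508.22 -202.6 ] 25.79
-92.2 [-0.95  0.04  0.91] [-0.23  0.17  0.06] [ 508.18 -202.61] 26.11
-93.7 [-0.34  0.47  0.77] [-0.2   0.14  0.07] [ 508.12 -202.6 ] 26.43
-95.2 [-0.19 -0.08  0.6 ] [-0.23  0.14  0.08] [ 508.1  -202.57] 26.74
-96.7 [-0.46  0.02  0.92] [-0.22  0.13  0.08] [ 508.09 -202.58] 27.06
-98.2 [-0.4  -0.35  0.74] [-0.23  0.15  0.07] [ 508.06 -202.58] 27.38
-99.7 [-0.81  0.62  1.06] [-0.23  0.14  0.07] [ 508.03 -202.6 ] 27.69
-101.2 [-0.05  0.04  1.06] [-0.23  0.12  0.05] [ 507.99 -202.56] 28.01
-102.7 [-0.15 -0.08  0.76] [-0.22  0.15  0.06] [ 507.98 -202.56] 28.32
-104.2 [-0.49 -0.22  0.77] [-0.22  0.17  0.05] [ 507.97 -202.56] 28.64
-105.7 [-0.56 -0.13  0.92] [-0.2   0.17  0.07] [ 507.94 -202.58] 28.96
-107.2 [-0.48  0.32  0.99] [-0.2   0.18  0.08] [ 507.91 -202.59] 29.27
-108.7 [-0.41  0.69  1.2 ] [-0.18  0.2   0.08] [ 507.88 -202.57] 29.59
-110.2 [-0.23  0.17  0.88] [-0.19  0.16  0.09] [ 507.86 -202.53] 29.91
-111.7 [-0.47  0.07  1.18] [-0.2   0.21  0.07] [ 507.84 -202.52] 30.23
-113.2 [-0.56  0.01  0.95] [-0.21  0.2   0.06] [ 507.82 -202.51] 30.54
-114.7 [-0.96  1.    0.72] [-0.17  0.22  0.08] [ 507.78 -202.51] 30.86
-116.2 [-0.19  0.32  1.43] [-0.21  0.18  0.14] [ 507.72 -202.45] 31.18
-117.7 [-0.72  0.35  1.02] [-0.25  0.21  0.22] [ 507.71 -202.43] 31.49
```

Run:
```python
from h import *
np.set_printoptions(precision=2,suppress=True)
q=np.load("P.npy"); P=q[:3]; a=q[3]+8
line_to(P,R(a),speed=15); hold(.1); s=read_state(); print(s["force"],s["wrist_torque"])
line_to(P+[0,0,15],speed=40); s=read_state(); print(s["force"],s["wrist_torque"])
line_to(P+[0,0,90],speed=150)
im,_=capture("side"); A=cv2.resize(im[270:315,275:335],(400,300),interpolation=cv2.INTER_CUBIC)
x,y=469.3,245.5
move_pose([x,y,90+OFF],R(183.5)); hold(.2)
s=read_state(); print(s["time"],s["eef_pos"],s["force"],s["wrist_torque"],s["finger_gap"])
im=np.mean([capture("side")[0].astype(float) for _ in range(4)],0).astype(np.uint8)
B=cv2.resize(im[155:215,270:350],(400,300),interpolation=cv2.INTER_CUBIC)
print(mark_of("key","side"),mark_of("stand","side"))
save("after.png",np.vstack([A,B]))
```

```text
[-0.02  0.15 -1.18] [-0.04 -0.08 -0.06]
[ 0.31  0.75 -0.17] [ 0.02 -0.07  0.05]
34.975 [469.82 244.88 132.41] [-0.41 -0.27 -0.22] [ 0.1  -0.1   0.02] 13.648548753901494
[{'position': [298.6, 218.3], 'score': 0.75}, {'position': [392.6, 285.2], 'score': 0.75}, {'position': [305.2, 174.1], 'score': 0.65}, {'position': [271.9, 208.9], 'score': 0.63}, {'position': [309.3, 184.5], 'score': 0.46}] [{'position': [303.6, 203.5], 'score': 0.59}]
```

View pics/after.png

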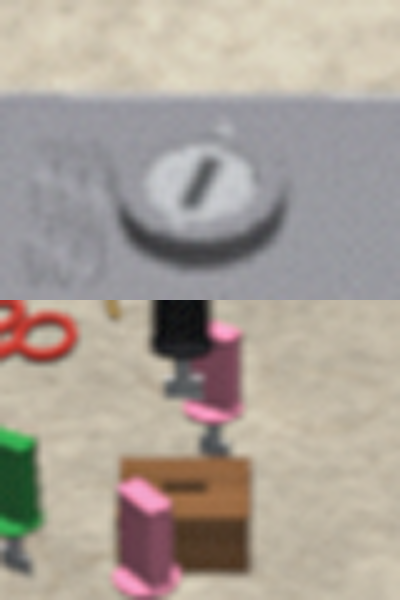

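Run:
```python
from h import *
np.set_printoptions(precision=2,suppress=True)
f=lambda p:np.array(p)/6.667+[274.5,269.5]
s=atz("side",f([[185,208],[217,158]]),80); d=atz("side",f([[224,128]]),81.5)[0]
c=s.mean(0); w=s[1]-s[0]; print(s,c,np.degrees(np.arctan2(w[1],w[0])),"dot",d,np.degrees(np.arctan2(*(d-c)[1::-1])))
im=np.mean([capture("side")[0].astype(float) for _ in range(6)],0); np.save("lock.npy",im)
g=im.mean(2)[290:308,294:318]; print(g.astype(int))
save("lock2.png",cv2.resize(im[285:312,288:324].astype(np.uint8),(800,600),interpolation=cv2.INTER_CUBIC))
```

```text
[[ 505.5  -210.89   80.  ]
 [ 512.61 -189.41   80.  ]] [ 509.06 -200.15   80.  ] 71.70230943411602 dot [ 513.61 -178.1    81.5 ] 78.31919514067346
[[141 141 140 141 141 140 141 139 140 137 138 135 132 135 145 149 142 139
  141 140 140 141 142 141]
 [141 140 138 140 141 138 137 137 140 146 147 148 147 146 142 139 137 141
  141 141 141 141 141 141]
 [140 139 141 140 139 141 145 150 160 174 174 169 167 165 153 142 135 136
  138 139 142 140 141 140]
 [140 141 139 138 144 160 173 178 180 181 171 148 141 152 165 167 156 144
  135 138 140 140 136 137]
 [141 140 137 141 160 177 183 182 183 179 155 113  98 121 157 178 179 165
  143 136 140 141 135 133]
 [141 139 138 154 175 183 181 179 182 170 134  93  91 129 166 182 184 178
  159 136 139 142 139 138]
 [140 139 147 168 181 184 177 177 177 155 111  86 107 150 177 183 183 180
  160 135 136 141 140 137]
 [141 142 152 171 182 183 182 180 170 134  93  89 128 168 182 183 182 180
  165 141 137 141 135 128]
 [141 140 148 165 179 183 183 178 155 109  85 105 150 178 183 181 180 181
  173 152 142 142 133 123]
 [140 142 145 162 178 183 182 169 135  94  9
[... 165 characters left out ...]
37 141 143 150 164 173 171 154 139 148 169 182 180 175 172 166 154
  144 142 138 117  89  98]
 [ 88 121 136 141 143 149 162 172 168 165 168 172 172 164 155 152 147 142
  140 132 119  92  76 104]
 [ 63  86 113 133 140 142 155 166 162 154 153 154 151 147 144 143 142 139
  126 105  84  70  79 114]
 [ 64  59  80 103 118 121 132 148 149 143 145 144 143 139 135 133 129 119
  100  76  65  68  94 126]
 [ 82  59  57  68  77  85  99 116 124 126 131 130 127 120 113 102  90  82
   72  65  67  83 116 137]
 [107  77  59  55  60  62  69  73  80  83  85  85  85  81  77  73  66  66
   65  67  82 106 130 142]
 [130 109  85  67  60  58  59  61  62  62  62  66  65  66  63  64  64  67
   76  93 112 130 140 143]]
```

View pics/lock2.png

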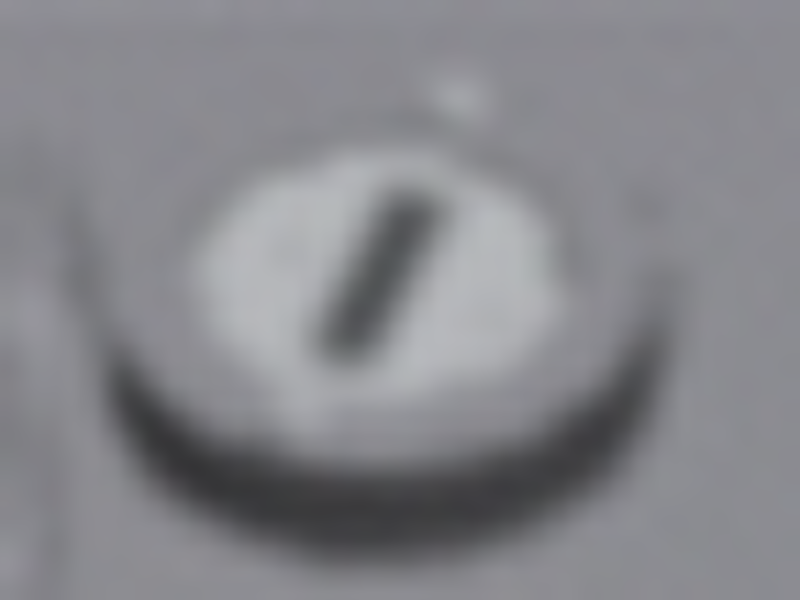

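Run:
```python
from h import *
np.set_printoptions(precision=2,suppress=True)
print(atz("side",[[305.6,172.7]],90),atz("side",[[306.7,191.9]],36),read_state()["eef_pos"])
x,y=469.3,245.5
line_to([x,y,50+OFF],speed=80); hold(.2)
im=np.mean([capture("side")[0].astype(float) for _ in range(4)],0).astype(np.uint8)
save("stand1.png",cv2.resize(im[165:213,280:344],(800,600),interpolation=cv2.INTER_CUBIC)); print(read_state()["time"])
```

```text
[[467.4  253.63  90.  ]] [[470.02 247.28  36.  ]] [469.27 245.53 132.18]
36.625
```

View pics/stand1.png

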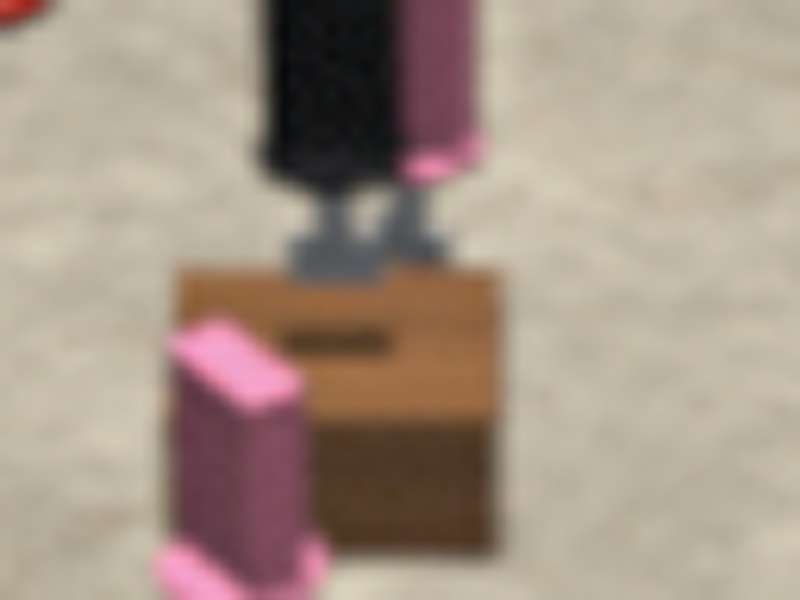

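Run:
```python
from h import *
np.set_printoptions(precision=2,suppress=True)
f=lambda p:np.array(p)/12.5+[279.5,164.5]
print(atz("side",f([[290,272],[383,282]]),50),atz("side",f([[336,278]]),50)+[0,1.5,0],atz("side",f([[338,342],[338,328],[338,356],[285,342],[392,342]]),36))
```

```text
[[459.29 251.88  50.  ]
 [479.06 249.27  50.  ]] [[469.12 251.66  50.  ]] [[469.58 247.45  36.  ]
 [469.05 253.    36.  ]
 [470.1  241.93  36.  ]
 [458.48 246.65  36.  ]
 [480.88 248.26  36.  ]]
```

Run:
```python
from h import *
np.set_printoptions(precision=2,suppress=True)
x,y=469.5,245.0
line_to([x,y,40+OFF],speed=40); hold(.2); s=read_state(); f0=s["force"]; t0=s["wrist_torque"]
for z in(28,20,12,3):
    h=line_to([x,y,z+OFF],speed=20,threshold=4)
    s=read_state(); F=s["force"]-f0; print(h,s["eef_pos"]-[0,0,OFF],F,s["wrist_torque"]-t0,s["time"])
    if h: break
    x,y=np.array([x,y])+np.clip(F[:2]*.1,-.4,.4)
```

```text
False [469.52 245.03  27.99] [ 0.35 -0.02  0.04] [0.03 0.02 0.03] 37.975
False [469.36 244.99  19.79] [0.41 1.31 1.11] [0.16 0.05 0.01] 38.525
False [469.48 245.06  11.84] [-0.93  0.53  1.22] [ 0.08 -0.01  0.05] 39.075
True [469.83 245.28   5.93] [-0.44  0.46  4.78] [0.01 0.03 0.06] 39.45
```

Run:
```python
from h import *
np.set_printoptions(precision=2,suppress=True)
move_gripper(45); hold(.2)
p=read_state()["eef_pos"]; line_to([p[0],p[1],130+OFF],speed=100)
move_pose([300,-250,300],R(183.5)); hold(.3)
im,d=capture("side"); P=cloud("side",d); A=im[155:215,270:350]; B=im[270:315,275:335]
X,Y,Z=P[...,0],P[...,1],P[...,2]
m=(np.hypot(X-470,Y-246)<30)&(Z>78); q=P[m]; print(len(q),np.percentile(q[:,2],[50,95]),cv2.minAreaRect(q[:,:2].astype(np.float32)))
im2,d=capture("top"); P=cloud("top",d); m=(np.hypot(P[...,0]-470,P[...,1]-246)<30)&(P[...,2]>78); q=P[m]; print(len(q),np.median(q[:,2]) if len(q) else 0)
r=lambda c:cv2.resize(c,(400,300),interpolation=cv2.INTER_CUBIC)
save("final.png",np.vstack([np.hstack([r(A),r(B)]),np.hstack([r(im),r(im2)])])); print(read_state()["time"])
```

```text
76 [86.4  90.01] ((470.6617736816406, 243.19775390625), (28.460308074951172, 18.885372161865234), 5.8440423011779785)
90 88.07957425285178
44.125
```

View pics/final.png

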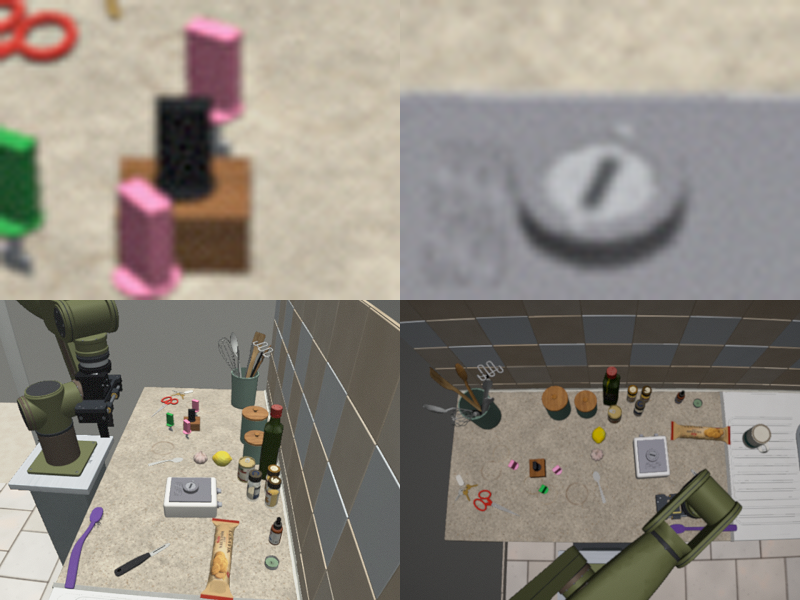

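The key stands upright and fully down in its stand, with its top at z ≈ 88 mm as before. The lock's slot lines up with the dots, and the other things are where they were.

```bash
python3 -c "
from bench import *
print(sign_off())"
```

```text
the job is handed in; nothing more can be done
None
```

The cover is locked: I turned the cam clockwise to its stop, its slot lines up with the two dots, the key is back upright and fully down in its stand, and I handed the job in at about 44 s.

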